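Show which brayer goes back and where

TASK

Show the helper what is to be put away and where it goes: point at the roller of the brayer left lying on the glass ink slab, with the fingertips about two centimetres above it, and keep pointing for two seconds; then rise and point, about two centimetres above the rim, at the middle of the bay that is empty in the wooden brayer box, for two seconds, and finish still pointing there. Touch nothing, so that nothing is moved or lifted, and come down over nothing else: not the other brayers, their bays, the ink jar or the lino block.

Things in the scene. Friction and masses are not known exactly. Their poses are not given: they have to be found in the camera images.
- loose_brayer_roller (a point): The left-out brayer (ink roller), loose, lying roller down: black rubber roller 65 mm wide, 38 mm in diameter, in a U-shaped steel frame with a wooden handle, 185 mm long overall. Point: centre of the roller, 19 mm below its top; x away from the handle (butt 165 mm off towards -x), y along the axle, z up. On the glass slab; no part rises above the roller's top. The first thing to point at.
- ink_slab: Plate of greenish glass over a white backing sheet, lying on the table, 280 mm (x) by 300 mm (y), top 7 mm above the table. Origin: centre of its underside. Apart from the left-out brayer it is bare. The slab may lie left or right of the box.
- brayer_box: Open wooden box, 231 mm (its x) by 314 mm (its y), 40 mm high, fixed on the table, with three equal bays side by side along its y, each 215 mm long (x) by 94 mm wide (y), 102 mm from centre to centre; walls 8 mm. Origin: centre of its underside, z up. Two bays hold a brayer, one is empty; which one varies.
- empty_bay: The cork floor of the empty bay of the box, 213 by 92 by 3 mm, with nothing on it. Origin: the centre of its underside, 6 mm above the table and 34 mm below the box's rim; it is the middle of the bay in plan. z up. This is the second thing to point at.
- bay_b: The cork floor of an occupied bay of the box, as the empty one (213 by 92 by 3 mm, origin at the centre of its underside, x along the bay's length, y across it), with a brayer lying in it. Not to be pointed at.
- bay_c: The cork floor of the other occupied bay, of the same shape and frame, with a brayer lying in it. Not to be pointed at.
- stored_brayer_b_roller (a point): A stored brayer (ink roller), loose, lying roller down: black rubber roller 65 mm wide, 38 mm in diameter, in a U-shaped steel frame with a wooden handle, 185 mm long overall. Point: centre of the roller, 19 mm below its top; x away from the handle (butt 165 mm off towards -x), y along the axle, z up. In a bay of the box, its roller 7 mm proud of the rim. Not to be pointed at.
- stored_brayer_c_roller (a point): A stored, narrower brayer (ink roller), loose, lying roller down: black rubber roller 50 mm wide, 38 mm in diameter, in a U-shaped steel frame with a wooden handle, 185 mm long overall. Point: centre of the roller, 19 mm below its top; x away from the handle (butt 165 mm off towards -x), y along the axle, z up. In a bay of the box, its roller 7 mm proud of the rim. Not to be pointed at.
- ink_jar_top (a point): Closed ink jar, 68 mm in diameter and 62 mm tall, standing loose on the table beyond the slab and box. The point is the middle of its lid's top. A bystander.
- lino_block_top (a point): Lino printing block, 75 by 100 by 22 mm, a plywood base faced with grey lino that carries a carved leaf, lying loose on the table beyond the slab and box. The point is the middle of its top face. A bystander.
Mind the look-alikes: they are no part of the job. What is shaped like the part that bears loose_brayer_roller but pink or turquoise is not meant.

How it is judged:
On the way, in this order (a step that is already met when the one before it is completed fails the run):
1. point at the roller of the left-out brayer for 2 s: grasp point within 25 mm of the roller's centre in plan and 19 to 100 mm above that centre (fingertips up to about 60 mm over the rubber) (horizontal distance between the grasp point and loose_brayer_roller below 0.025 m and z of the grasp point in the frame of loose_brayer_roller between 0.019 and 0.1 m), for 2 s.
2. then point at the empty bay for 2 s: grasp point within 30 mm of the bay's middle in plan and 20 to 120 mm above the bay floor's underside (fingertips up to about 65 mm over the rim) (horizontal distance between the grasp point and empty_bay below 0.03 m and z of the grasp point in the frame of empty_bay between 0.02 and 0.12 m), for 2 s.
At the end, for the whole second after the job is handed in: The gripper still points at the empty bay (grasp point within 30 mm of its middle in plan, 20 to 120 mm above the underside of its floor), and all three brayers, the ink jar and the lino block lie where they were to 6 mm (all of step 2 and distance of each of loose_brayer_roller, stored_brayer_b_roller, stored_brayer_c_roller, ink_jar_top, lino_block_top from where it was at the start of the episode below 0.006 m); the robot touches nothing.
It fails at once if the robot touches something (over 0.5 N) (contact force between any of the fingers, the arm and anything else above 0.5 N).
It fails at once if a brayer, the jar or the block is shifted or lifted by more than 6 mm (distance of any of loose_brayer_roller, stored_brayer_b_roller, stored_brayer_c_roller, ink_jar_top, lino_block_top from where it was at the start of the episode above 0.006 m).
It fails at once if the gripper comes down over an occupied bay (grasp point over its middle 180 by 60 mm and less than 120 mm above the underside of its floor) ((x of the grasp point in the frame of bay_b between -0.09 and 0.09 m and y of the grasp point in the frame of bay_b between -0.03 and 0.03 m and z of the grasp point in the frame of bay_b below 0.12 m) or (x of the grasp point in the frame of bay_c between -0.09 and 0.09 m and y of the grasp point in the frame of bay_c between -0.03 and 0.03 m and z of the grasp point in the frame of bay_c below 0.12 m)).
It fails at once if the gripper comes down over the ink jar or the lino block (grasp point within 30 mm of its middle and less than 80 mm above its top) ((horizontal distance between the grasp point and ink_jar_top below 0.03 m and z of the grasp point in the frame of ink_jar_top below 0.08 m) or (horizontal distance between the grasp point and lino_block_top below 0.03 m and z of the grasp point in the frame of lino_block_top below 0.08 m)).
It also fails if it takes over 42 s, if anything falls off the work surface, if the arm or the gripper's body presses on something with over 40 N, if the wrist force passes 120 N, or if a joint passes its speed limit or range.

ROBOT

A 6-joint arm with a two-finger parallel gripper is mounted at the origin on the work surface. World frame = base frame: x ahead of the robot, y to its left, z up, the work surface at z = 0. Lengths are in m, angles in rad, forces in N, time in s.
With the tool pointing down it reaches from about 0.375 to 0.75 m from the base axis. Payload 9 kg.
Tool frame: the origin (TCP) lies on the mounting face of the last link; the fingertips stand 173 mm ahead of it and the grasp point (between the pads) lies 155 mm ahead of it; z points along the fingers, y is the direction in which the jaws open and shut (so a half turn about z gives the same grasp; the last joint's range is limited). The gripper opens to 85 mm and grips with 20 to 120 N. Pads are 22 mm wide; open, the fingers measure 114 mm over their backs; the gripper's body (76 mm by 85 mm) begins 54 mm behind the grasp point. The pads swing forward as they close: fully open they stand 13 mm farther back than shut.
Start: joints at [1.104, 0.104, 0.097, 1.564, 0, 1.353], TCP at [0.148, 0.582, 0.405] pointing down, gripper open.
Joint ranges: [-2.99, 2.99], [-0.84, 1.86], [-1.1, 1.16], [-1.84, 2.11], [-1.51, 1.56], [-3.14, 3.14]. Speed limits (rad/s): [2.22, 2.22, 2.57, 3.14, 3.14, 3.14].

INTERFACE

Orientations are given as [roll, pitch, yaw] about the fixed x, y, z axes, in that order (R = Rz(yaw) Ry(pitch) Rx(roll)).
In Python, from bench import ctrl gives the robot as it stands.
- The arm moves only by the shell command python3 -m creep 'ROWS' [FORCE]. ROWS is JSON, a list of rows, each a list of 5 numbers: the shift along the tool's x, y, z in mm, then the turn about the tool's z in rad, then the gripper command: -1 is shut, 1 is fully open, values between are in proportion. A call has 1 to 5 rows; each row is the pose to reach, as a shift and turn from the pose commanded when the call began, along the tool's axes at that moment; what a row does not reach only later rows make up. A row lasts 1/8 s, in which the tool goes at most 62.5 mm and 10.7 degrees, less where a joint would pass 70% of its speed; a pose out of reach is approached as far as the arm can. A call with a gripper value outside its range is refused whole. The fingers move at their own pace and stop on an object; FORCE is the grip in N (left out, the last holds). Time passes only in rows, so rows that repeat a pose let the fingers close. It gives the time, the measured TCP pose, the force and the opening at its end, in the units of the state.
- ctrl.sense(): the state, without advancing time (a new reading comes with each control period).
- ctrl.capture(name): name is "scene" or "top"; returns a dict with "color" (420x560x3 uint8, blue, green, red), "fov_y" (degrees; the focal length in pixels is half the picture's height over the tangent of half this angle, whatever the lens; pixels are square), "cx", "cy" (the principal point, pixels), "rvec" (rotation vector, rad) and "tvec" (3), from world to camera coordinates, as OpenCV has them. Camera axes: x right, y down, z forward; pixel columns grow to the right and rows downward; lengths in m; the calibration is good to about 2 mm. A picture is of the moment at which its call begins. There is no depth.
- ctrl.sign_off(): hands the job in, once; it reports no verdict.
The state is a dict: "time": time; "q": joint angles; "dq": joint speeds; "effort": joint torques, N m; "tcp_pos": TCP position; "tool_rot": TCP orientation; "force": force on the tool from outside, world axes, zero at the start; "ft_torque": the same for the moment, N m; "grip_width": finger opening in m.
Only numpy, scipy, OpenCV 4.12 (cv2) and the standard library are available. Lean on these libraries where they do the work, as an engineer would, in place of code of your own. Each camera call takes 0.05 s, during which the arm holds its last target.

## Working session

There is one attempt and no reset: what is moved stays moved. The work goes in short steps, Python scripts to look and compute and a shell command to move; the robot and the scene stay as the last step left them, time stands still between calls to the robot, and variables do not carry over. Pictures are saved under pics/ and viewed, and the job is handed in when it is done.

```bash
mkdir -p pics
cat > h.py <<'E'
import numpy as np, cv2, pickle
def ray(c,u,v,z):
    f=c['color'].shape[0]/2/np.tan(np.radians(c['fov_y'])/2)
    R,_=cv2.Rodrigues(np.array(c['rvec'],float)); t=np.array(c['tvec'],float).ravel()
    o=-R.T@t; d=R.T@np.array([(u-c['cx'])/f,(v-c['cy'])/f,1.])
    return o+d*(z-o[2])/d[2]
def proj(c,p):
    f=c['color'].shape[0]/2/np.tan(np.radians(c['fov_y'])/2)
    K=np.array([[f,0,c['cx']],[0,f,c['cy']],[0,0,1.]])
    return cv2.projectPoints(np.array([p],float),np.array(c['rvec'],float),np.array(c['tvec'],float),K,None)[0].ravel()
E
python3 - <<'E'
from bench import ctrl
import cv2,pickle
for n in("scene","top"):
    c=ctrl.capture(n); cv2.imwrite(f"pics/{n}0.png",c["color"]); pickle.dump(c,open(n+".pkl","wb"))
    print(n,{k:v for k,v in c.items() if k!="color"})
print(ctrl.sense())
E
```

```text
scene {'fov_y': 44.48616829133233, 'cx': 284.74498591943467, 'cy': 208.2145678991129, 'rvec': array([ 1.45664962,  2.33138168, -0.70273117]), 'tvec': array([ 0.25579253, -0.29082489,  1.67656558])}
top {'fov_y': 57.19644607884644, 'cx': 274.0609523603297, 'cy': 208.97660070487422, 'rvec': array([ 2.14292154, -2.19047982,  0.07899712]), 'tvec': array([-0.06633744,  0.48444119,  0.90355741])}
{'time': 0.1, 'q': array([ 1.10430294e+00,  1.04658640e-01,  9.65316973e-02,  1.56388432e+00,
       -6.09685801e-06,  1.35309571e+00]), 'dq': array([-0.00088566, -0.00182223,  0.00140623, -0.00095886, -0.00010661,
       -0.00018818]), 'effort': array([ 7.90124031e-03, -5.58203459e+01,  5.04721320e+01,  1.28024709e-02,
       -2.33943747e-04, -1.32554072e-05]), 'tcp_pos': array([0.14768937, 0.58144293, 0.40398035]), 'tool_rot': array([-3.14040508e+00, -2.56454314e-04,  2.89279973e+00]), 'force': array([ 0.25415472, -0.00830242,  0.25971783]), 'ft_torque': array([-0.01093387,  0.00501309,  0.01165144]), 'grip_width': 0.0855173363027058}
```

View pics/top0.png

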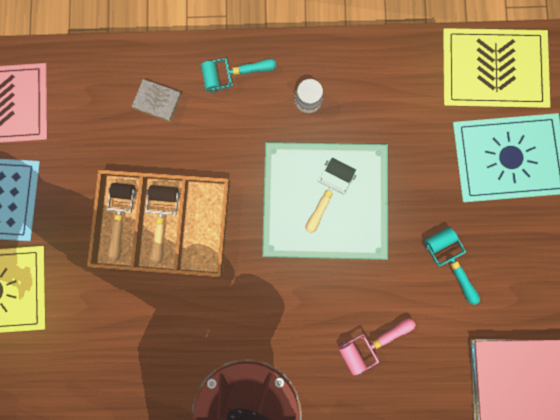

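View pics/scene0.png

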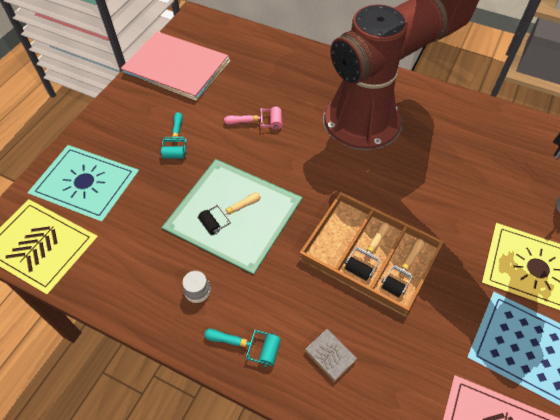

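Top view: the loose black roller on the slab is at about (340,169), and the empty bay is the right one at about (205,225). Candidates for the roller:
- The black one on the slab at (340,169).
- Stored black rollers at (122,192) and (162,197).
- Turquoise look-alikes at (217,75) and (445,247).
- A pink look-alike at (358,353).

I choose the black roller on the slab and will measure it now.

Run:
```python
from h import *
cs={n:pickle.load(open(n+".pkl","rb")) for n in("top","scene")}
boxes={"top":{"L":(318,150,364,190),"B":(145,180,182,217),"C":(105,178,138,212)},"scene":{"L":(192,198,232,240),"B":(340,250,380,285),"C":(378,266,412,302)}}
for n,c in cs.items():
    for k,(a,b,e,d) in boxes[n].items():
        m=(c["color"][b:d,a:e].max(2)<60).astype(np.uint8)
        nn,l,s,ce=cv2.connectedComponentsWithStats(m)
        i=1+s[1:,4].argmax(); u,v=ce[i]+[a,b]
        r=cv2.minAreaRect(np.argwhere(l==i)[:,::-1].astype(np.float32)+[a,b])
        print(n,k,s[i],(u,v),r,ray(c,u,v,.026 if k=="L" else .028)[:2],ray(c,*r[0],.03)[:2])
# top crops
c=cs["top"]["color"]
cv2.imwrite("pics/crop1.png",np.hstack([cv2.resize(c[165:280,85:235],None,fx=2.6,fy=2.6,interpolation=2),cv2.resize(c[140:255,260:410],None,fx=2.6,fy=2.6,interpolation=2)]))
c=cs["scene"]["color"]
cv2.imwrite("pics/crop2.png",cv2.resize(c[155:320,160:445],None,fx=2.8,fy=2.8,interpolation=2))
```

```text
Traceback (most recent call last):
ValueError: attempt to get argmax of an empty sequence
```

Run:
```python
from h import *
cs={n:pickle.load(open(n+".pkl","rb")) for n in("top","scene")}
boxes={"top":{"L":(318,150,364,190),"B":(145,180,182,217),"C":(105,178,138,212)},"scene":{"L":(192,198,232,240),"B":(340,250,380,285),"C":(378,266,412,302)}}
for n,c in cs.items():
    print(c["color"].shape,c["color"].dtype,[c["color"][v,u].tolist() for u,v in ((340,169),(162,195),(213,220))])
    im=cv2.imread(f"pics/{n}0.png")
    for k,(a,b,e,d) in boxes[n].items():
        m=(im[b:d,a:e].max(2)<75).astype(np.uint8)
        print(n,k,m.sum(),im[b:d,a:e].max(2).min())
        nn,l,s,ce=cv2.connectedComponentsWithStats(m)
        if nn<2: continue
        i=1+s[1:,4].argmax(); u,v=ce[i]+[a,b]
        r=cv2.minAreaRect(np.argwhere(l==i)[:,::-1].astype(np.float32)+np.float32([a,b]))
        print(s[i],(u,v),r,ray(c,u,v,.026 if k=="L" else .028)[:2],ray(c,*r[0],.03)[:2])
c=cv2.imread("pics/top0.png")
cv2.imwrite("pics/crop1.png",np.hstack([cv2.resize(c[165:280,85:235],None,fx=2.6,fy=2.6,interpolation=2),cv2.resize(c[140:255,260:410],None,fx=2.6,fy=2.6,interpolation=2)]))
c=cv2.imread("pics/scene0.png")
cv2.imwrite("pics/crop2.png",cv2.resize(c[155:320,160:445],None,fx=2.8,fy=2.8,interpolation=2))
```

```text
(420, 560, 3) uint8 [[80, 92, 84], [53, 66, 80], [116, 183, 234]]
top L 0 81
top B 62 69
[ 5  6 15  3 31] (np.float64(156.25806451612902), np.float64(187.06451612903226)) ((157.0, 187.0), (2.0, 14.0), 90.0) [0.54171566 0.20560366] [0.54151785 0.20315966]
top C 267 60
[  5   6  25  15 267] (np.float64(120.97378277153558), np.float64(190.20599250936328)) ((121.77438354492188, 190.53050231933594), (23.96364402770996, 13.251785278320312), 6.34019136428833) [0.53610707 0.2911209 ] [0.5349738  0.28833017]
(420, 560, 3) uint8 [[38, 58, 99], [49, 77, 136], [35, 36, 39]]
scene L 276 15
[  6  12  22  25 276] (np.float64(208.3695652173913), np.float64(221.40942028985506)) ((208.72972106933594, 221.62161254882812), (24.644498825073242, 12.322249412536621), 54.462318420410156) [ 0.57326683 -0.24124084] [ 0.57536136 -0.23824934]
scene B 348 20
[  4   7  28  23 347] (np.float64(358.20749279538904), np.float64(268.1844380403458)) ((356.9000244140625, 267.7000427246094), (28.174455642700195, 13.86362075805664), 26.56505012512207) [0.52683492 0.18734058] [0.52806233 0.18390347]
scene C 275 19
[  4  10  23  21 275] (np.float64(393.1709090909091), np.float64(286.0690909090909)) ((393.1050720214844, 286.05731201171875), (19.872364044189453, 13.886712074279785), 28.610462188720703) [0.53520376 0.28683896] [0.53627768 0.28667375]
```

View pics/crop1.png

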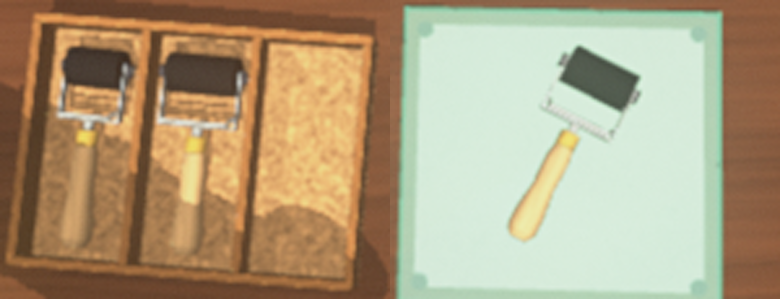

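View pics/crop2.png

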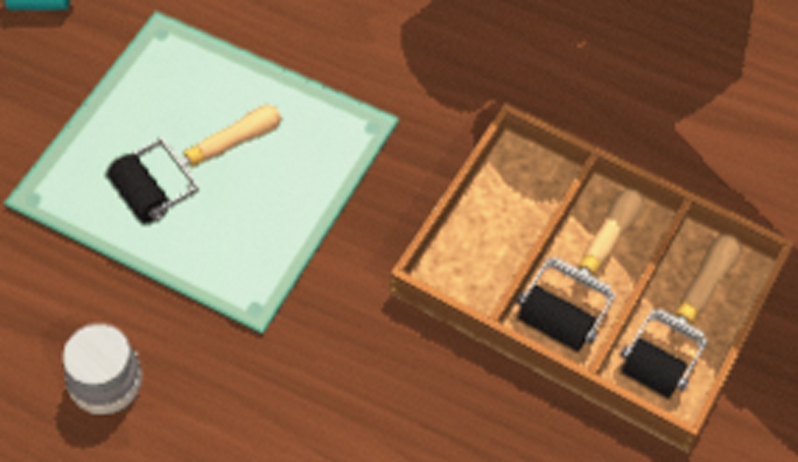

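The close crop confirms the choice: the loose brayer is black with a wooden handle, on the glass slab, and the empty bay is the box's slab-side bay. Next I check the calibration against the known sizes.

Run:
```python
from h import *
cs={n:pickle.load(open(n+".pkl","rb")) for n in("top","scene")}
def quad(m):
    m=cv2.morphologyEx(m,cv2.MORPH_CLOSE,np.ones((9,9)));m=cv2.morphologyEx(m,cv2.MORPH_OPEN,np.ones((5,5)))
    return m
# slab mask: green >= red & bright
for n,(a,b,e,d) in {"top":(250,130,400,270),"scene":(150,150,305,275)}.items():
    c=cs[n]; im=c["color"][b:d,a:e].astype(int)
    m=((im[...,1]>im[...,2]+8)&(im[...,1]>90)).astype(np.uint8)
    m=quad(m); co=max(cv2.findContours(m,0,1)[0],key=cv2.contourArea)
    h=cv2.convexHull(co); p=cv2.approxPolyN(h,4).reshape(-1,2)+[a,b]
    P=np.array([ray(c,*q,.007)[:2] for q in p]); print(n,"slab",p.tolist(),P.round(3).tolist(),np.linalg.norm(P-np.roll(P,1,0),axis=1).round(3),P.mean(0).round(4))
# roller L
H={}
for n,(a,b,e,d) in {"top":(320,150,364,190),"scene":(192,198,232,240)}.items():
    c=cs[n]; m=(c["color"][b:d,a:e].max(2)<(115 if n=="top" else 90)).astype(np.uint8)
    nn,l,s,ce=cv2.connectedComponentsWithStats(m); i=1+s[1:,4].argmax()
    r=cv2.minAreaRect(np.argwhere(l==i)[:,::-1].astype(np.float32)+np.float32([a,b]))
    print(n,"roller",r,[ray(c,*r[0],z)[:2].round(4).tolist() for z in(.026,.035,.045)]); 
    bp=cv2.boxPoints(r); P=np.array([ray(c,*q,.03)[:2] for q in bp]);print(np.linalg.norm(P-np.roll(P,1,0),axis=1).round(3))
# box rim corners, picked from crop (pixel eyeballed)
top=[(85+x/2.6,165+y/2.6) for x,y in((35,15),(374,37),(353,288),(10,262))]
sc=[(160+x/2.8,155+y/2.8) for x,y in((506,104),(790,243),(692,438),(394,272))]
for n,p in(("top",top),("scene",sc)):
    P=np.array([ray(cs[n],*q,.04)[:2] for q in p]); print(n,"box",P.round(3).tolist(),np.linalg.norm(P-np.roll(P,1,0),axis=1).round(3),P.mean(0).round(4))
```

```text
top slab [[387, 144], [387, 259], [261, 256], [265, 142]] [[0.638, -0.358], [0.358, -0.345], [0.371, -0.043], [0.651, -0.058]] [0.301 0.281 0.302 0.281] [ 0.5046 -0.2009]
scene slab [[306, 197], [253, 278], [161, 227], [215, 159]] [[0.367, -0.036], [0.664, -0.053], [0.638, -0.36], [0.36, -0.347]] [0.311 0.298 0.308 0.278] [ 0.5075 -0.1991]
top roller ((340.1000061035156, 169.79998779296875), (26.832815170288086, 13.86362075805664), 26.56505012512207) [[0.5733, -0.2377], [0.5716, -0.2363], [0.5697, -0.2347]]
[0.064 0.034 0.064 0.034]
scene roller ((208.8200225830078, 221.74002075195312), (24.918743133544922, 12.522618293762207), 55.304847717285156) [[0.5737, -0.2396], [0.578, -0.2357], [0.5828, -0.2313]]
[0.08  0.036 0.081 0.035]
top box [[0.583, 0.341], [0.554, 0.029], [0.328, 0.05], [0.358, 0.359]] [0.226 0.314 0.227 0.311] [0.4557 0.1946]
scene box [[0.329, 0.054], [0.361, 0.362], [0.591, 0.341], [0.556, 0.034]] [0.227 0.309 0.231 0.309] [0.4593 0.1976]
```

```bash
cat >> h.py <<'E'
def shift(s,p):
    from scipy.spatial.transform import Rotation as R
    r=R.from_euler('xyz',s['tool_rot']); return (r.inv().apply(np.array(p)-s['tcp_pos'])*1000).round(0)
E
python3 - <<'E'
from h import *
from bench import ctrl
s=ctrl.sense()
for p in((.45,.36,.405),(.56,.07,.40),(.5735,-.2385,.36),(.5735,-.2385,.238)): print(p,shift(s,p))
E
```

```text
(0.45, 0.36, 0.405) [-348. -140.   -1.]
(0.56, 0.07, 0.4) [-526. -394.    4.]
(0.5735, -0.2385, 0.36) [-615. -690.   45.]
(0.5735, -0.2385, 0.238) [-615. -690.  167.]
```

```bash
python3 -m creep '[[-40,-16,0,0,-1],[-95,-38,0,0,-1],[-150,-60,0,0,-1],[-205,-82,0,0,-1],[-250,-100,0,0,-1]]' 20
python3 - <<'E'
from h import *
from bench import ctrl
s=ctrl.sense();print(s['tcp_pos'],s['tool_rot'],s['q'],s['grip_width'])
for p in((.56,.07,.40),(.5735,-.2385,.36)): print(p,shift(s,p))
E
```

```text
time: 0.72
tcp_pos: [0.3669, 0.4215, 0.4044]
tool_rot: [-3.141, -0.0, 2.892]
force: [0.8, -0.2, 0.4]
grip_width: 0.0001
[0.36692446 0.42149812 0.40439665] [-3.14135305e+00 -1.58697810e-04  2.89197804e+00] [ 6.20471954e-01 -2.15809279e-02 -3.21575528e-02  1.56050518e+00
 -3.31835389e-05  8.70086556e-01] 8.700412600842781e-05
(0.56, 0.07, 0.4) [-274. -293.    4.]
(0.5735, -0.2385, 0.36) [-363. -589.   44.]
```

```bash
python3 -m creep '[[-35,-37,0,0,-1],[-75,-80,0,0,-1],[-115,-123,0,0,-1],[-155,-166,0,0,-1],[-190,-203,0,0,-1]]' && python3 -m creep '[[-35,-37,0,0,-1],[-70,-78,0,0,-1],[-90,-130,0,0,-1],[-110,-180,0,0,-1],[-125,-225,0,0,-1]]'
python3 - <<'E'
from h import *
from bench import ctrl
s=ctrl.sense();print(s['tcp_pos'],s['q'])
for p in((.5735,-.2385,.36),(.5735,-.2385,.238)): print(p,shift(s,p))
E
```

```text
time: 1.35
tcp_pos: [0.5002, 0.1775, 0.4044]
tool_rot: [-3.142, -0.0, 2.892]
force: [0.5, 0.5, -0.3]
grip_width: -0.0001
time: 1.98
tcp_pos: [0.5653, -0.0713, 0.4042]
tool_rot: [3.141, -0.001, 2.892]
force: [0.7, 0.4, 0.5]
grip_width: -0.0003
[ 0.56529267 -0.07131593  0.4041942 ] [-3.54982796e-01  1.19811439e-02  9.38420304e-04  1.56038999e+00
  8.93788897e-05 -1.05634363e-01]
(0.5735, -0.2385, 0.36) [ -49. -160.   44.]
(0.5735, -0.2385, 0.238) [ -49. -160.  166.]
```

```bash
python3 -m creep '[[-12,-40,0,0,-1],[-25,-80,0,0,-1],[-37,-120,0,0,-1],[-49,-158,20,0,-1],[-49,-158,40,0,-1]]'; python3 -m creep '[[0,0,0,0,-1],[0,0,0,0,-1]]'
python3 - <<'E'
from h import *
from bench import ctrl
s=ctrl.sense();print(s['tcp_pos'],s['tool_rot'])
print(shift(s,(.5735,-.2385,.238)))
for n in("top","scene"):
    c=ctrl.capture(n); cv2.imwrite(f"pics/{n}1.png",c["color"])
E
```

```text
time: 2.6
tcp_pos: [0.5736, -0.2373, 0.3633]
tool_rot: [-3.141, -0.001, 2.89]
force: [-0.2, 1.0, -0.4]
grip_width: 0.0004
time: 2.85
tcp_pos: [0.574, -0.2341, 0.3654]
tool_rot: [3.142, 0.0, 2.893]
force: [-0.5, -0.2, 1.4]
grip_width: -0.0001
[ 0.57401198 -0.23412858  0.36542757] [3.14157388e+00 4.67843654e-04 2.89330280e+00]
[ -1.  -4. 127.]
```

View pics/scene1.png

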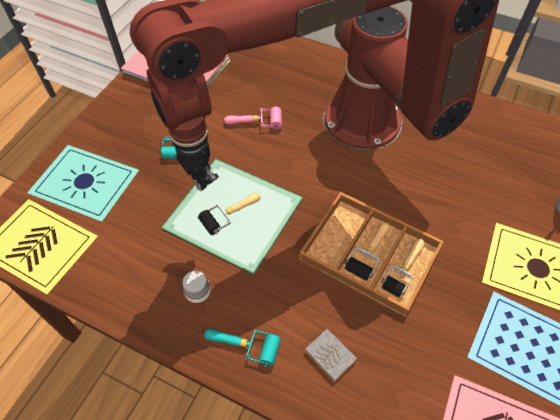

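The scene view shows the gripper shut, with its tips at about (205,185) above the slab. The roller at (212,220) has a clear way down.

```bash
python3 -m creep '[[0,-2,25,0,-1],[-1,-4,55,0,-1],[-1,-4,85,0,-1],[-1,-4,110,0,-1],[-1,-4,125,0,-1]]'; python3 -m creep '[[0,0,0,0,-1],[0,0,0,0,-1],[0,0,0,0,-1]]'
python3 - <<'E'
from h import *
from bench import ctrl
s=ctrl.sense();print(s['tcp_pos'],s['force'])
print(shift(s,(.5735,-.2385,.238)))
for n in("top","scene"):
    c=ctrl.capture(n); cv2.imwrite(f"pics/{n}2.png",c["color"])
a=cv2.resize(cv2.imread("pics/scene2.png")[140:280,150:310],None,fx=2.5,fy=2.5);b=cv2.resize(cv2.imread("pics/top2.png")[120:260,260:420],None,fx=2.5,fy=2.5)
cv2.imwrite("pics/c2.png",np.hstack([a,b]))
E
```

```text
time: 3.58
tcp_pos: [0.5739, -0.2382, 0.2391]
tool_rot: [3.141, -0.0, 2.893]
force: [0.2, -0.3, 0.3]
grip_width: -0.0001
time: 3.95
tcp_pos: [0.5743, -0.2389, 0.241]
tool_rot: [-3.141, 0.002, 2.893]
force: [-0.7, 0.4, 0.5]
grip_width: -0.0001
[ 0.57433003 -0.23888535  0.24102685] [-0.72169155  0.39100232  0.46742164]
[1. 0. 3.]
```

View pics/c2.png

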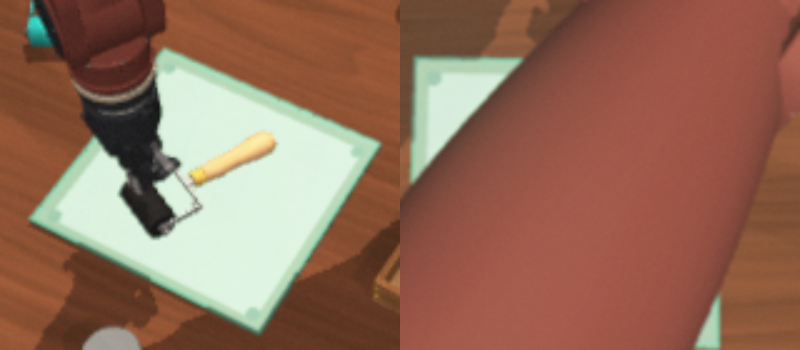

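The crop shows the fingertips just above the black roller, at about (145,185) in the left half. In the top view the arm hides the roller. Now I hold for more than 2 s, 20 rows in all.

```bash
python3 -m creep '[[0,0,0,0,-1],[0,0,0,0,-1],[0,0,0,0,-1],[0,0,0,0,-1],[0,0,0,0,-1]]'; python3 -m creep '[[0,0,0,0,-1],[0,0,0,0,-1],[0,0,0,0,-1],[0,0,0,0,-1],[0,0,0,0,-1]]';python3 -m creep '[[0,0,0,0,-1],[0,0,0,0,-1],[0,0,0,0,-1],[0,0,0,0,-1],[0,0,0,0,-1]]';python3 -m creep '[[0,0,0,0,-1],[0,0,0,0,-1],[0,0,0,0,-1],[0,0,0,0,-1],[0,0,0,0,-1]]'; python3 -m creep '[[0,0,-25,0,-1],[0,0,-60,0,-1],[0,0,-95,0,-1],[0,0,-120,0,-1],[0,0,-120,0,-1]]'
python3 - <<'E'
from h import *
from bench import ctrl
s=ctrl.sense();print(s['tcp_pos'],s['q'])
for p in((.50,-.05,.36),(.4475,.0945,.36)): print(shift(s,p))
E
```

```text
time: 4.68
tcp_pos: [0.5739, -0.2386, 0.2397]
tool_rot: [3.142, -0.0, 2.893]
force: [-0.2, -0.6, -0.1]
grip_width: 0.0001
time: 5.3
tcp_pos: [0.5739, -0.2386, 0.2397]
tool_rot: [3.141, -0.0, 2.893]
force: [-0.4, -0.4, -0.5]
grip_width: -0.0002
time: 5.92
tcp_pos: [0.5739, -0.2386, 0.2397]
tool_rot: [3.141, 0.0, 2.893]
force: [-0.5, -0.3, 0.3]
grip_width: 0.0001
time: 6.55
tcp_pos: [0.5739, -0.2386, 0.2397]
tool_rot: [3.142, 0.0, 2.893]
force: [1.5, -0.2, -0.4]
grip_width: -0.0
time: 7.18
tcp_pos: [0.5744, -0.239, 0.362]
tool_rot: [-3.14, 0.004, 2.893]
force: [-0.2, -0.0, -0.3]
grip_width: 0.0004
[ 0.57439637 -0.23897668  0.36201742] [-6.04135648e-01  1.64035666e-01  8.47212609e-02  1.48753367e+00
  7.82247314e-05 -3.55377052e-01]
[119. 165.   1.]
[205. 292.   1.]
```

```bash
python3 -m creep '[[20,28,0,0,-1],[49,70,0,0,-1],[79,112,0,0,-1],[108,154,0,0,-1],[137,195,0,0,-1]]'; python3 -m creep '[[23,33,0,0,-1],[46,66,0,0,-1],[68,97,0,0,-1],[68,97,0,0,-1],[68,97,0,0,-1]]'
python3 - <<'E'
from h import *
from bench import ctrl
s=ctrl.sense();print(s['tcp_pos'],s['q'])
print(shift(s,(.4475,.0945,.235)))
c0=pickle.load(open("scene.pkl","rb"));print(proj(c0,(.4475,.0945,.006)),proj(pickle.load(open("top.pkl","rb")),(.4475,.0945,.006)))
c=ctrl.capture("scene");cv2.imwrite("pics/scene3.png",c["color"])
E
```

```text
time: 7.8
tcp_pos: [0.4881, -0.0145, 0.3582]
tool_rot: [3.141, -0.001, 2.893]
force: [0.7, 1.0, -0.0]
grip_width: -0.0
time: 8.43
tcp_pos: [0.4471, 0.0946, 0.3589]
tool_rot: [-3.141, -0.001, 2.893]
force: [0.2, 0.4, 0.1]
grip_width: -0.0
[0.44714726 0.09464579 0.35887138] [-7.88718009e-02 -3.44083316e-01 -4.01507707e-01  1.51405331e+00
 -1.36133273e-04  1.69525617e-01]
[ -0.  -0. 124.]
[336.61993173 235.57112222] [204.22011192 225.57075089]
```

View pics/scene3.png

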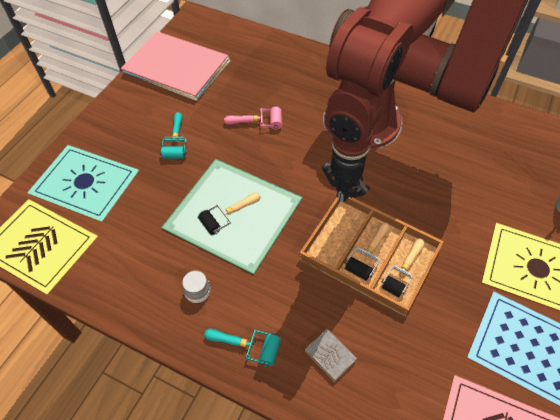

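The tips are at about (345,195), high above the box. My target projects to (337,236), which is the middle of the empty bay, and everything else lies where it was. I descend and hold.

```bash
python3 -m creep '[[0,0,25,0,-1],[0,0,55,0,-1],[0,0,85,0,-1],[0,0,110,0,-1],[0,0,124,0,-1]]'; python3 -m creep '[[0,0,0,0,-1],[0,0,0,0,-1],[0,0,0,0,-1],[0,0,0,0,-1],[0,0,0,0,-1]]'; python3 -m creep '[[0,0,0,0,-1],[0,0,0,0,-1],[0,0,0,0,-1],[0,0,0,0,-1],[0,0,0,0,-1]]';python3 -m creep '[[0,0,0,0,-1],[0,0,0,0,-1],[0,0,0,0,-1],[0,0,0,0,-1],[0,0,0,0,-1]]';python3 -m creep '[[0,0,0,0,-1],[0,0,0,0,-1],[0,0,0,0,-1],[0,0,0,0,-1],[0,0,0,0,-1]]'
python3 - <<'E'
from h import *
from bench import ctrl
s=ctrl.sense();print(s['tcp_pos'])
c=ctrl.capture("scene");cv2.imwrite("pics/scene4.png",c["color"])
E
```

```text
time: 9.1
tcp_pos: [0.4469, 0.094, 0.2341]
tool_rot: [-3.141, -0.002, 2.891]
force: [1.1, 0.1, -0.5]
grip_width: -0.0
time: 9.72
tcp_pos: [0.4472, 0.0949, 0.236]
tool_rot: [3.141, 0.0, 2.893]
force: [-0.2, 0.1, -0.8]
grip_width: -0.0002
time: 10.35
tcp_pos: [0.4471, 0.0949, 0.2357]
tool_rot: [3.142, -0.0, 2.893]
force: [0.3, 0.0, -1.1]
grip_width: -0.0001
time: 10.98
tcp_pos: [0.4471, 0.0949, 0.2357]
tool_rot: [3.141, -0.0, 2.893]
force: [-0.4, 0.4, 0.5]
grip_width: 0.0001
time: 11.6
tcp_pos: [0.4471, 0.0948, 0.2357]
tool_rot: [3.142, 0.0, 2.893]
force: [0.1, 0.4, 0.1]
grip_width: -0.0003
[0.44713782 0.09484755 0.23573183]
```

View pics/scene4.png

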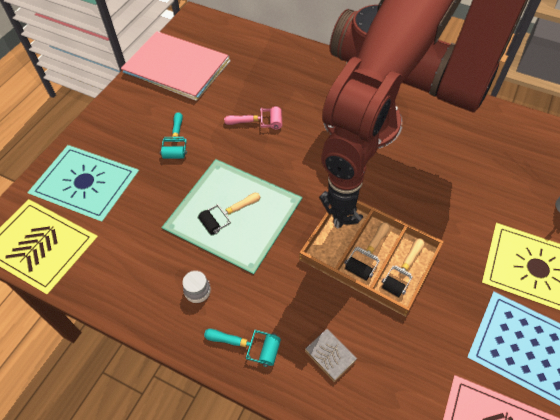

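The fingertips, at about (343,222), stand over the empty bay, and nothing has moved. I have held for about 2.5 s, so I hand the job in.

```bash
python3 -c "
from bench import ctrl
print(ctrl.sign_off()); s=ctrl.sense(); print(s['time'],s['tcp_pos'],s['force'])"
```

```text
the job is handed in; nothing more can be done
None
the job is handed in; nothing more can be done
```

I pointed with the gripper shut at the loose black roller on the slab for about 2.7 s. Then I rose, crossed, and pointed at the middle of the empty bay, the one on the slab's side. I held there about 2.5 s and handed the job in at about 11.6 s, still pointing; sign-off gave no verdict.

| Target | Measured position (x, y), m | TCP while holding (x, y), m | Fingertips |
|---|---|---|---|
| Loose roller | (0.5735, -0.2385) | (0.574, -0.239) | about 22 mm above the rubber |
| Empty bay | (0.4475, 0.0945) | (0.447, 0.095) | about 23 mm above the rim |

- **Measurements:** The two camera views agreed to about 2 mm on the roller and 3–5 mm on the box and slab. Slab and box sizes from the top view matched those given to about 5 mm. The scene view's outlines were rougher: slab sides came out up to 18 mm long, and the roller 80 mm instead of 65 mm across.
- **Last checks:** The force readings after each move stayed within the sensor's noise, about 1.5 N. That is coarser than the 0.5 N limit, so they alone can't rule out a light touch. To the eye, nothing had moved in the last picture. The top view was no use while I pointed at the roller, because the arm hid it.

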